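# Sort checked bag clips into the keep tub and the reject dish by their tag

## Robot

A 6-joint arm with a two-finger parallel gripper is mounted at the origin on the work surface. World frame = base frame: x ahead of the robot, y to its left, z up, the work surface at z = 0. Lengths are in mm, angles in rad, forces in N, time in s.
With the tool pointing down it reaches from about 350 to 775 mm from the base axis. Payload 7.3 kg.
Tool frame: the origin (TCP) lies between the finger pads; the fingertips stand bot.tip_extent ahead of it and the grasp point (between the pads) lies 6 mm ahead of it (bot.tip_extent is the distance from the TCP to the fingertips, in mm); x points along the fingers, y is the direction in which the jaws open and shut, and the axes are right-handed (so a half turn about x gives the same grasp; the last joint's range is limited). The gripper opens to 92 mm and grips with 3 to 60 N. Pads are 19 mm wide; open, the fingers measure 130 mm over their backs; the gripper's body (75 mm by 190 mm) begins 47 mm behind the grasp point.
Start: joints at [-1.448, 0.342, 1.524, -0, 1.275, -0.146], TCP at [139.448, -506.159, 251.741] pointing down, gripper open.
Joint ranges: [-2.53, 2.53], [-0.77, 2.02], [0.04, 2.7], [-1, 4.14], [0.28, 2.66], [-3.11, 3.11]. Speed limits (rad/s): [2.57, 2.57, 3.14, 3.14, 3.14, 3.14].

## Interface

Orientations are given as [roll, pitch, yaw] about the fixed x, y, z axes, in that order (R = Rz(yaw) Ry(pitch) Rx(roll)).
In Python, from plant import bot, capture, workorder gives the robot as it stands. The module is installed in compiled form; this text tells all that it offers.
- The arm moves only by the shell command python3 -m crank 'ROWS'. ROWS is JSON, a list of rows, each an object with "linear": the shift along the tool's x, y, z in cm, a list of three; "delta_rot": the turn, a rotation vector about the tool's x, y, z in degrees, a list of three; "fingers": the opening, from 0 (shut) to 1 (fully open). In form: [{"linear": [x, y, z], "delta_rot": [wx, wy, wz], "fingers": fingers}, ...]. A call has exactly 5 rows; each row shifts and turns the commanded pose from where the row before left it, along the tool's axes as they then stand; what a row does not reach is not made up. A row lasts 1/10 s, in which the tool goes at most 50 mm and 8.59 degrees, less where a joint would pass 70% of its speed; a pose out of reach is approached as far as the arm can. A call with a gripper value outside its range is refused whole. The fingers move at their own pace and stop on an object; the grip force is fixed at half the most. Time passes only in rows, so rows that do not move let the fingers close, or fill a call up. It gives the time, the measured TCP pose, the force and the opening at its end, in the units of the state.
- bot.get_obs(): the state, without advancing time (a new reading comes with each control period).
- capture(name): name is "scene" or "top" or "wrist"; returns a dict with "image" (480x640x3 uint8, blue, green, red), "mtx" (3x3 intrinsics, pixels), "pose" (4x4, takes a point from camera to world coordinates). Camera axes: x right, y down, z forward; pixel columns grow to the right and rows downward; lengths in mm; the calibration is good to about 2 mm. A picture is of the moment at which its call begins. There is no depth.
- workorder.close_job(): hands the job in, once; it reports no verdict.
The state is a dict: "time": time; "joint_positions": joint angles; "dq": joint speeds; "tau": joint torques, N m; "tool_pos": TCP position; "tcp_rot": TCP orientation; "contact_force": force on the tool from outside, world axes, zero at the start; "moment": the same for the moment, N m; "grip_width": finger opening in mm.
Only numpy, scipy, OpenCV 4.12 (cv2) and the standard library are available. Lean on these libraries where they do the work, as an engineer would, in place of code of your own. Each camera call takes 0.05 s, during which the arm holds its last target. There are 200 camera calls.

## Task

The two chrome bag clips on the counter have been checked: set the one with the round tag in the open turquoise tub, to keep, and the one with the straight crossbar tag (a T) in the brown dish, as a reject. Each must end lying flat on the bottom of its vessel, same way up as now; set it down there rather than dropping it from high up, and leave the tub and the dish upright where they stand.

Things in the scene. Friction and masses are not known exactly. Their poses are not given: they have to be found in the camera images.
- clip_round: Chrome bag clip: a straight bar 70 mm long (its x), 22 mm wide (its y), 26 mm high, 80 g give or take a third, lying flat on the work surface. Its origin is at the middle of the bar's underside, z up. A pale bamboo tag, flat, 6 mm thick, 10 to 16 mm above the underside, sticks out of the bar's +x end: a round disc of 48 mm diameter, centred 54 mm from the origin along x, so the whole clip reaches from x = -35 to +78 mm.
- clip_cross: Chrome bag clip: a straight bar 70 mm long (its x), 22 mm wide (its y), 26 mm high, 80 g give or take a third, lying flat on the work surface. Its origin is at the middle of the bar's underside, z up. A pale bamboo tag, flat, 6 mm thick, 10 to 16 mm above the underside, sticks out of the bar's +x end: a straight crossbar 76 mm long across (along y) and 20 mm in x, making a T, so the whole clip reaches from x = -35 to +53 mm.
- tub: Open square turquoise tub without lid, loose, 250 g: 158 x 158 mm outside, 150 x 150 mm inside, 50 mm high, walls and floor 4 mm thick. Origin at the centre of its underside, z up, x and y along its sides. (A smaller turquoise tub with a lid on is not this one.)
- dish: Open round brown ceramic dish, loose, 600 g: 194 mm across the rim, 40 mm high, flat inner floor 5 mm above the underside and about 150 mm across, walls 4 mm flaring outward. Origin at the centre of its underside, z up.
Mind the look-alikes: they are no part of the job. Of the things that look like the dish, take the one that is nearest to the robot's base at the start.

How it is judged:
By the outcome, as a careful person would: the job done as asked, in the order asked, and still so for the second after the job is handed in, with the robot touching nothing.
It also fails if it takes over 58 s, if anything falls off the work surface, if the arm or the gripper's body presses on something with over 40 N, if the wrist force passes 120 N, or if a joint passes its speed limit or range.

## Working session

There is one attempt and no reset: what is moved stays moved. The work goes in short steps, Python scripts to look and compute and a shell command to move; the robot and the scene stay as the last step left them, time stands still between calls to the robot, and variables do not carry over. Pictures are saved under pics/ and viewed, on a budget of 10 in all, crops included, one or two more only if the job needs it, and the job is handed in when it is done.

```bash
mkdir -p pics
cat > h.py <<'E'
import numpy as np, cv2
from plant import bot, capture, workorder
from scipy.spatial.transform import Rotation as R
def ray(c,u,v,z):
    d=c["pose"][:3,:3]@np.linalg.inv(c["mtx"])@np.array([u,v,1.]); o=c["pose"][:3,3]
    return o+d*(z-o[2])/d[2]
def proj(c,p):
    T=np.linalg.inv(c["pose"]); q=c["mtx"]@(T[:3,:3]@np.asarray(p,float)+T[:3,3]); return q[:2]/q[2]
E
python3 - <<'E'
from h import *
for n in("top","scene"):
    c=capture(n); cv2.imwrite(f"pics/{n}0.png",c["image"]); np.savez(f"{n}0.npz",**c); print(n,c["pose"].round(2).tolist(),c["mtx"].tolist())
o=bot.get_obs(); print(bot.tip_extent,o)
E
```

```text
top [[-0.02, -0.99, 0.16, 279.17], [-1.0, 0.02, -0.01, 181.14], [0.01, -0.16, -0.99, 1618.49], [0.0, 0.0, 0.0, 1.0]] [[616.0512822765575, 0.0, 328.07631613345706], [0.0, 616.0512822765575, 250.83141603592827], [0.0, 0.0, 1.0]]
scene [[-0.42, 0.62, -0.66, 1268.86], [0.91, 0.28, -0.32, 526.33], [-0.01, -0.74, -0.68, 785.94], [0.0, 0.0, 0.0, 1.0]] [[468.60972660358055, 0.0, 311.1109622425764], [0.0, 468.60972660358055, 250.9798075209533], [0.0, 0.0, 1.0]]
25.0 {'time': 0.1, 'joint_positions': array([-1.44797981e+00,  3.42679324e-01,  1.52486606e+00,  8.57553837e-06,
        1.27537934e+00, -1.46003350e-01]), 'dq': array([-0.00155353, -0.00170608, -0.00311595, -0.00062825,  0.0008157 ,
        0.00154383]), 'tau': array([ 1.40891891e-03, -4.32004273e+01, -2.44694871e+01,  7.18338741e-02,
        5.25988417e-02, -4.08550659e-05]), 'tool_pos': array([ 139.42203802, -505.84000112,  251.12013332]), 'tcp_rot': array([-1.72295595,  1.56946423,  1.68745407]), 'contact_force': array([0.46449464, 0.47008715, 0.27387878]), 'moment': array([-0.01867863,  0.04510665, -0.03043553]), 'grip_width': 91.5686467966315}
```

View pics/top0.png

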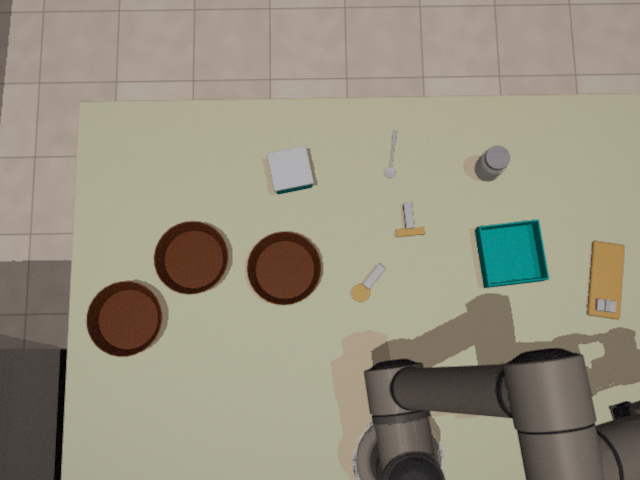

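View pics/scene0.png

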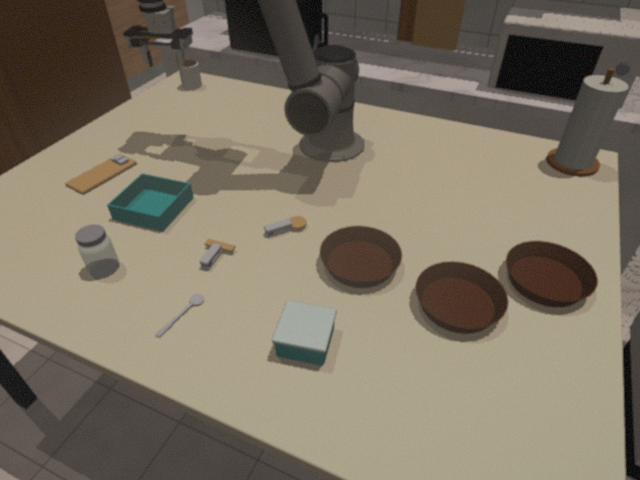

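The top view shows these candidates:
- **Clips:** round clip with its bar at (374,276) and tag at (361,293); T clip with its bar at (408,214) and tag at (410,232). The chrome bits on the board at (606,305) and the spoon at (392,155) are decoys.
- **Tub:** the open one is at (512,253). The lidded one at (291,170) isn't wanted.
- **Dishes:** (285,268), (191,258) and (125,318). The first is nearest the base, which sits around (400,460).

Next I measure positions.

Run:
```python
from h import *
c=dict(np.load("top0.npz")); im=c["image"]; hsv=cv2.cvtColor(im,cv2.COLOR_BGR2HSV)
def blobs(m,lo):
    n,l,s,ce=cv2.connectedComponentsWithStats(m.astype(np.uint8)); return [(i,s[i],ce[i],l==i) for i in range(1,n) if s[i][4]>lo]
H,S,V=[hsv[...,i].astype(int) for i in range(3)]
for u,v in((374,276),(408,214),(361,293),(410,232),(512,253),(285,268),(340,220)): print((u,v),hsv[v,u])
print("tags")
for i,s,ce,m in blobs((S>110)&(H>10)&(H<28)&(V>120),40):
    print(s,ce,ray(c,*ce,16).round(1))
print("bars")
for i,s,ce,m in blobs((S<45)&(V>90),40):
    if 340<ce[0]<440 and 180<ce[1]<320:
        r=cv2.minAreaRect(np.argwhere(m)[:,::-1].astype(np.float32)); print(r,ray(c,*r[0],22).round(1))
print("tub")
for i,s,ce,m in blobs((S>120)&(H>80)&(H<100),300):
    r=cv2.minAreaRect(np.argwhere(m)[:,::-1].astype(np.float32)); b=cv2.boxPoints(r); print(s,r,[ray(c,*p,50).round(0)[:2].tolist() for p in b],ray(c,*r[0],50).round(1))
print("dish")
for i,s,ce,m in blobs((S>120)&((H<12)|(H>170))&(V<140),1000):
    e=cv2.fitEllipse(cv2.convexHull(np.argwhere(m)[:,::-1].astype(np.float32))); p=ray(c,*e[0],40); print(e,p.round(1),np.hypot(*p[:2]))
x=im[180:320,340:440]; cv2.imwrite("pics/crop1.png",cv2.resize(x,None,fx=4,fy=4,interpolation=cv2.INTER_CUBIC))
```

```text
(374, 276) [173   6 172]
(408, 214) [165   6 169]
(361, 293) [ 19 122 176]
(410, 232) [ 18 130 178]
(512, 253) [ 90 228 141]
(285, 268) [ 11 150  97]
(340, 220) [ 28  38 176]
tags
[396 227  29  10 193] [410.10880829 231.62694301] [581.3 -50.1  16. ]
[ 588  241   36   78 2059] [605.77076251 276.76542011] [ 452.2 -558.9   16. ]
[353 284  17  18 225] [360.66666667 292.75111111] [421.4  85.1  16. ]
bars
tub
[ 475  220   74   68 3950] ((511.4199523925781, 252.9399871826172), (62.225399017333984, 65.90235137939453), 81.8698959350586) [[585.0, -213.0], [607.0, -384.0], [445.0, -395.0], [424.0, -226.0]] [ 514.5 -304.7   50. ]
dish
((190.73362731933594, 257.4007263183594), (70.95240020751953, 74.14320373535156), 57.71867752075195) [518.5 523.8  40. ] 737.0174676413249
((283.747314453125, 267.8995666503906), (72.08557891845703, 73.3954849243164), 68.22230529785156) [487.  283.5  40. ] 563.4854585096623
((123.88594055175781, 318.5126953125), (72.51197814941406, 76.19987487792969), 45.147682189941406) [364.1 691.   40. ] 781.0855844159727
```

View pics/crop1.png

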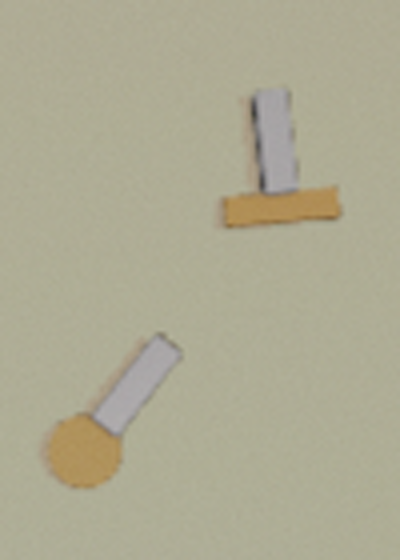

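The crop confirms the choice: the disc tag at (84,450) and the T tag at (282,207), each with a chrome bar attached. Now the bar poses and the first move.

```bash
cat > bars.py <<'E'
from h import *
def bars(c,smax=20,lo=60,z=26):
    # chrome bars on the counter: (centre, long-axis angle deg mod 180, size)
    hsv=cv2.cvtColor(c["image"],cv2.COLOR_BGR2HSV); m=((hsv[...,1]<smax)&(hsv[...,2]>120)).astype(np.uint8)
    n,l,s,ce=cv2.connectedComponentsWithStats(m); out=[]
    for i in range(1,n):
        if s[i][4]<lo: continue
        r=cv2.minAreaRect(np.argwhere(l==i)[:,::-1].astype(np.float32)); b=[ray(c,*p,z)[:2] for p in cv2.boxPoints(r)]
        e=max(b[1]-b[0],b[2]-b[1],key=np.linalg.norm); f=min(b[1]-b[0],b[2]-b[1],key=np.linalg.norm)
        out.append((np.round(r[0]),np.mean(b,0).round(1),round(np.degrees(np.arctan2(e[1],e[0]))%180,1),np.linalg.norm(e).round(),np.linalg.norm(f).round()))
    return out
E
python3 - <<'E'
from bars import *
c=dict(np.load("top0.npz"))
for b in bars(c):
    if 15<b[4]<40: print(b)
o=bot.get_obs(); print(R.from_euler('xyz',o["tcp_rot"]).as_matrix().round(3))
w=capture("wrist"); T=w["pose"]; M=R.from_euler('xyz',o["tcp_rot"]).as_matrix()
print("cam in tool",(M.T@(T[:3,3]-o["tool_pos"])).round(1),(M.T@T[:3,:3]).round(2).tolist(),w["mtx"][0,0])
E
```

```text
(array([390., 154.]), array([792.8,  -4.1]), np.float64(176.8), np.float64(129.0), np.float64(27.0))
(array([408., 215.]), array([625.2, -46.1]), np.float64(4.0), np.float64(69.0), np.float64(23.0))
(array([374., 276.]), array([464.1,  50.2]), np.float64(141.2), np.float64(69.0), np.float64(21.0))
(array([606., 305.]), array([ 377.2, -548. ]), np.float64(81.8), np.float64(48.0), np.float64(28.0))
[[-0.     0.266 -0.964]
 [ 0.001 -0.964 -0.266]
 [-1.    -0.001 -0.   ]]
cam in tool [-134.1   -0.8  -83.2] [[-0.0, -0.31, 0.95], [1.0, 0.0, 0.0], [-0.0, 0.95, 0.31]] 354.4108579322604
```

```bash
cat > st.py <<'E'
from h import *
import sys
def rows(tx,ty,tz,psi):
    """needed shift in tool axes (cm) and turn about tool x (deg) to reach TCP target, tool-y world angle psi (deg)"""
    o=bot.get_obs(); M=R.from_euler('xyz',o["tcp_rot"]).as_matrix(); p=o["tool_pos"]
    now=np.degrees(np.arctan2(M[1,1],M[0,1])); turn=-((psi-now+180)%360-180)
    tilt=R.from_matrix(M).inv().apply(np.cross(M[:,0],[0,0,-1]))
    print("t",round(o["time"],2),"pos",p.round(1),"psi",now.round(1),"grip",round(o["grip_width"],1),"F",o["contact_force"].round(1))
    print("shift cm",(M.T@(np.array([tx,ty,tz])-p)/10).round(2),"turn",round(turn,2),"tilt deg",np.degrees(tilt).round(2))
if __name__=="__main__": rows(*map(float,sys.argv[1:5]))
E
A='{"linear":[0.5,-3.03,-3.06],"delta_rot":[0,0,0],"fingers":1}'
python3 -m crank '[{"linear":[0.5,-3.03,-3.06],"delta_rot":[0,0,0],"fingers":1},{"linear":[0.5,-3.03,-3.06],"delta_rot":[0,0,0],"fingers":1},{"linear":[0.5,-3.03,-3.06],"delta_rot":[0,0,0],"fingers":1},{"linear":[0.5,-3.03,-3.06],"delta_rot":[0,0,0],"fingers":1},{"linear":[0.5,-3.03,-3.06],"delta_rot":[0,0,0],"fingers":1}]'
python3 st.py 460 53 170 -129
```

```text
time: 0.65
tool_pos: [247.2, -317.8, 226.4]
tcp_rot: [-2.405, 1.571, 1.005]
contact_force: [0.1, 0.7, -0.1]
grip_width: 91.9
t 0.65 pos [ 247.2 -317.8  226.4] psi -74.6 grip 91.9 F [ 0.1  0.7 -0.1]
shift cm [  5.65 -30.11 -30.35] turn 54.37 tilt deg [-0. -0.  0.]
```

```bash
python3 -m crank '[{"linear":[0.56,-3.01,-3.03],"delta_rot":[0,0,0],"fingers":1},{"linear":[0.56,-3.01,-3.03],"delta_rot":[0,0,0],"fingers":1},{"linear":[0.56,-3.01,-3.03],"delta_rot":[0,0,0],"fingers":1},{"linear":[0.56,-3.01,-3.03],"delta_rot":[0,0,0],"fingers":1},{"linear":[0.56,-3.01,-3.03],"delta_rot":[0,0,0],"fingers":1}]' >/dev/null
python3 -m crank '[{"linear":[0.56,-3.01,-3.03],"delta_rot":[0,0,0],"fingers":1},{"linear":[0.56,-3.01,-3.03],"delta_rot":[0,0,0],"fingers":1},{"linear":[0.56,-3.01,-3.03],"delta_rot":[0,0,0],"fingers":1},{"linear":[0.56,-3.01,-3.03],"delta_rot":[0,0,0],"fingers":1},{"linear":[0.56,-3.01,-3.03],"delta_rot":[0,0,0],"fingers":1}]' >/dev/null
python3 -m crank '[{"linear":[0,0,0],"delta_rot":[7.8,0,0],"fingers":1},{"linear":[0,0,0],"delta_rot":[7.8,0,0],"fingers":1},{"linear":[0,0,0],"delta_rot":[7.8,0,0],"fingers":1},{"linear":[0,0,0],"delta_rot":[7.8,0,0],"fingers":1},{"linear":[0,0,0],"delta_rot":[7.8,0,0],"fingers":1}]' >/dev/null
python3 -m crank '[{"linear":[0,0,0],"delta_rot":[7.7,0,0],"fingers":1},{"linear":[0,0,0],"delta_rot":[7.7,0,0],"fingers":1},{"linear":[0,0,0],"delta_rot":[0,0,0],"fingers":1},{"linear":[0,0,0],"delta_rot":[0,0,0],"fingers":1},{"linear":[0,0,0],"delta_rot":[0,0,0],"fingers":1}]' >/dev/null
python3 st.py 460 53 170 -129
python3 - <<'E'
from bars import *
w=capture("wrist"); cv2.imwrite("pics/w1.png",w["image"]); np.savez("w1.npz",**w)
for b in bars(w,lo=600): print(b)
E
```

```text
t 2.65 pos [458.8  51.2 170.6] psi -128.8 grip 92.0 F [ 0.3 -0.5 -0.4]
shift cm [ 0.06 -0.21  0.02] turn 0.15 tilt deg [-0.    0.   -0.01]
(array([316., 232.]), array([458. ,  56.4]), np.float64(141.6), np.float64(45.0), np.float64(18.0))
```

View pics/w1.png

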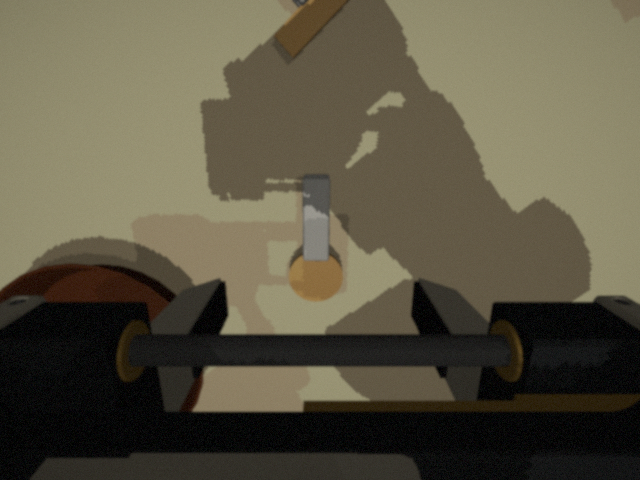

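The wrist view shows the bar from about (316,180) to (316,260), the disc at (316,276), and the jaw midline at about x=320. I cast the rays to get positions.

Run:
```python
from h import *
w=dict(np.load("w1.npz"))
a=ray(w,316,181,26);b=ray(w,316,260,26);d=ray(w,316,276,16)
print(a.round(1),b.round(1),d.round(1),np.linalg.norm(b-a),((a+b)/2).round(1),np.degrees(np.arctan2(*(b-a)[1::-1])))
print("jaw grasp pt pix",proj(w,bot.get_obs()["tool_pos"]-[0,0,6]))
```

```text
[490.8  29.4  26. ] [439.   71.3  26. ] [424.1  83.5  16. ] 66.71945818611104 [464.9  50.4  26. ] 141.01314081044418
jaw grasp pt pix [320.30711238 316.08729498]
```

```bash
python3 -m crank '[{"linear":[4,-0.32,0.07],"delta_rot":[0,0,0],"fingers":1},{"linear":[4,0,0],"delta_rot":[0,0,0],"fingers":1},{"linear":[3,0,0],"delta_rot":[0,0,0],"fingers":1},{"linear":[2,0,0],"delta_rot":[0,0,0],"fingers":1},{"linear":[1.15,0,0],"delta_rot":[0,0,0],"fingers":1}]'
python3 -m crank '[{"linear":[0,0,0],"delta_rot":[0,0,0],"fingers":1},{"linear":[0,0,0],"delta_rot":[0,0,0],"fingers":0},{"linear":[0,0,0],"delta_rot":[0,0,0],"fingers":0},{"linear":[0,0,0],"delta_rot":[0,0,0],"fingers":0},{"linear":[0,0,0],"delta_rot":[0,0,0],"fingers":0}]'
python3 -m crank '[{"linear":[0,0,0],"delta_rot":[0,0,0],"fingers":0},{"linear":[0,0,0],"delta_rot":[0,0,0],"fingers":0},{"linear":[0,0,0],"delta_rot":[0,0,0],"fingers":0},{"linear":[0,0,0],"delta_rot":[0,0,0],"fingers":0},{"linear":[0,0,0],"delta_rot":[0,0,0],"fingers":0}]'
python3 st.py 460.3 54.2 29 -129
```

```text
time: 3.2
tool_pos: [459.6, 54.1, 27.6]
tcp_rot: [0.672, 1.568, 3.134]
contact_force: [0.3, -0.0, 0.9]
grip_width: 91.6
time: 3.7
tool_pos: [460.8, 54.1, 29.9]
tcp_rot: [-2.553, 1.569, -0.092]
contact_force: [-0.2, -0.1, -0.7]
grip_width: 64.4
time: 4.2
tool_pos: [460.3, 54.1, 29.2]
tcp_rot: [1.57, 1.571, -2.253]
contact_force: [-0.4, 0.5, -0.6]
grip_width: 24.6
t 4.2 pos [460.3  54.1  29.2] psi -129.0 grip 24.6 F [-0.4  0.5 -0.6]
shift cm [ 0.02 -0.01  0.01] turn 0.0 tilt deg [-0.    0.   -0.01]
```

```bash
python3 -m crank '[{"linear":[0,0,0],"delta_rot":[0,0,0],"fingers":0},{"linear":[0,0,0],"delta_rot":[0,0,0],"fingers":0},{"linear":[0,0,0],"delta_rot":[0,0,0],"fingers":0},{"linear":[-2,0,0],"delta_rot":[0,0,0],"fingers":0},{"linear":[-3,0,0],"delta_rot":[0,0,0],"fingers":0}]'
python3 -m crank '[{"linear":[-3,0,0],"delta_rot":[-5,0,0],"fingers":0},{"linear":[-3,0,0],"delta_rot":[-5,0,0],"fingers":0},{"linear":[-3,0,0],"delta_rot":[-5,0,0],"fingers":0},{"linear":[-3,0,0],"delta_rot":[-5,0,0],"fingers":0},{"linear":[0,0,0],"delta_rot":[-5,0,0],"fingers":0}]'
python3 -m crank '[{"linear":[0,0,0],"delta_rot":[-5,0,0],"fingers":0},{"linear":[0,0,0],"delta_rot":[-5,0,0],"fingers":0},{"linear":[0,0,0],"delta_rot":[-5,0,0],"fingers":0},{"linear":[0,0,0],"delta_rot":[-4.5,0,0],"fingers":0},{"linear":[0,0,0],"delta_rot":[0,0,0],"fingers":0}]'
python3 st.py 529 -303 200 -84.5
```

```text
time: 4.7
tool_pos: [459.0, 54.1, 78.4]
tcp_rot: [0.648, 1.566, 3.109]
contact_force: [0.1, 0.3, -1.1]
grip_width: 21.9
time: 5.2
tool_pos: [462.3, 54.1, 202.9]
tcp_rot: [-2.958, 1.563, -0.057]
contact_force: [0.3, 0.2, -0.8]
grip_width: 21.4
time: 5.7
tool_pos: [460.1, 54.1, 199.0]
tcp_rot: [0.037, 1.57, -3.008]
contact_force: [-1.0, 0.1, -0.9]
grip_width: 21.7
t 5.7 pos [460.1  54.1 199. ] psi -84.5 grip 21.7 F [-1.   0.1 -0.9]
shift cm [-0.1  36.21 -3.41] turn 0.04 tilt deg [-0.    0.03 -0.  ]
```

```bash
python3 -m crank '[{"linear":[0,2,-0.34],"delta_rot":[0,0,0],"fingers":0},{"linear":[0,4,-0.34],"delta_rot":[0,0,0],"fingers":0},{"linear":[0,4,-0.34],"delta_rot":[0,0,0],"fingers":0},{"linear":[0,4,-0.34],"delta_rot":[0,0,0],"fingers":0},{"linear":[0,4,-0.34],"delta_rot":[0,0,0],"fingers":0}]' >/dev/null
python3 -m crank '[{"linear":[0,4.2,-0.34],"delta_rot":[0,0,0],"fingers":0},{"linear":[0,4,-0.34],"delta_rot":[0,0,0],"fingers":0},{"linear":[0,4,-0.34],"delta_rot":[0,0,0],"fingers":0},{"linear":[0,4,-0.34],"delta_rot":[0,0,0],"fingers":0},{"linear":[0,2,-0.34],"delta_rot":[0,0,0],"fingers":0}]' >/dev/null
python3 -m crank '[{"linear":[0,0,0],"delta_rot":[0,0,0],"fingers":0},{"linear":[0,0,0],"delta_rot":[0,0,0],"fingers":0},{"linear":[0,0,0],"delta_rot":[0,0,0],"fingers":0},{"linear":[0,0,0],"delta_rot":[0,0,0],"fingers":0},{"linear":[0,0,0],"delta_rot":[0,0,0],"fingers":0}]' >/dev/null
python3 st.py 529 -303 200 -84.5
python3 - <<'E'
from bars import *
w=capture("wrist"); cv2.imwrite("pics/w2.png",w["image"]); np.savez("w2.npz",**w)
E
```

```text
t 7.2 pos [ 529.  -302.   199.5] psi -84.4 grip 21.5 F [ 0.2  0.1 -0.9]
shift cm [-0.05  0.1   0.01] turn 0.05 tilt deg [ 0.   -0.01 -0.01]
```

View pics/w2.png

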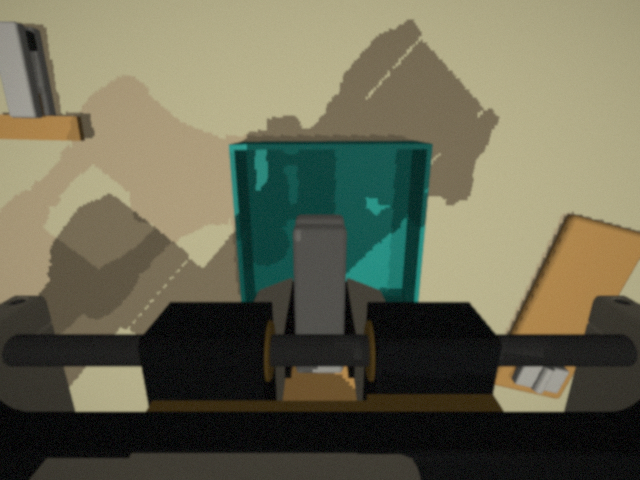

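The clip is held level. The tub's far rim runs from (231,143) to (432,143), square to the tool. I take the centre from that rim.

Run:
```python
from h import *
from st import rows
w=dict(np.load("w2.npz"))
a=ray(w,231,143.5,50)[:2];b=ray(w,432,143.5,50)[:2];e=(b-a)/np.linalg.norm(b-a)
n=np.array([e[1],-e[0]]); n=n if n[0]<0 else -n
ctr=(a+b)/2+79*n
print(a,b,np.linalg.norm(b-a),"centre",ctr,"edge ang",np.degrees(np.arctan2(e[1],e[0])))
l=ray(w,243,290,50)[:2];r=ray(w,420,290,50)[:2];print(l,r,np.linalg.norm(l-r))
t=ctr-15.5*n; print("tcp",t); rows(*t,34,-84.5)
```

```text
[ 589.49084157 -226.68306317] [ 604.62707393 -381.82747183] 155.88102215882546 centre [ 518.4322711  -311.92626131] edge ang -84.42773177692823
[ 464.76684244 -239.93684687] [ 479.93583429 -395.57476969] 156.37538595996438
tcp [ 533.85902607 -310.42119291]
t 7.25 pos [ 529.  -302.2  199.5] psi -84.5 grip 21.9 F [ 0.2 -0.5 -1.1]
shift cm [16.55  0.86 -0.4 ] turn 0.05 tilt deg [-0.   -0.01 -0.01]
```

```bash
python3 -m crank '[{"linear":[1,0.86,-0.4],"delta_rot":[0,0,0],"fingers":0},{"linear":[4,0,0],"delta_rot":[0,0,0],"fingers":0},{"linear":[4,0,0],"delta_rot":[0,0,0],"fingers":0},{"linear":[4,0,0],"delta_rot":[0,0,0],"fingers":0},{"linear":[2,0,0],"delta_rot":[0,0,0],"fingers":0}]' 
python3 -m crank '[{"linear":[0.8,0,0],"delta_rot":[0,0,0],"fingers":0},{"linear":[0.5,0,0],"delta_rot":[0,0,0],"fingers":0},{"linear":[0.25,0,0],"delta_rot":[0,0,0],"fingers":0},{"linear":[0,0,0],"delta_rot":[0,0,0],"fingers":0},{"linear":[0,0,0],"delta_rot":[0,0,0],"fingers":0}]'
python3 st.py 534 -310.4 33 -84.5
```

```text
time: 7.75
tool_pos: [532.1, -310.2, 44.7]
tcp_rot: [-0.717, 1.565, 2.52]
contact_force: [-0.8, 0.6, -1.7]
grip_width: 21.7
time: 8.25
tool_pos: [534.3, -311.6, 34.9]
tcp_rot: [2.37, 1.569, -0.676]
contact_force: [0.3, -0.1, -0.6]
grip_width: 21.9
t 8.25 pos [ 534.3 -311.6   34.9] psi -84.5 grip 21.9 F [ 0.3 -0.1 -0.6]
shift cm [ 0.19 -0.12  0.02] turn 0.0 tilt deg [ 0.   -0.09 -0.09]
```

```bash
python3 -m crank '[{"linear":[0.1,0,0],"delta_rot":[0,0,0],"fingers":0},{"linear":[0,0,0],"delta_rot":[0,0,0],"fingers":0},{"linear":[0,0,0],"delta_rot":[0,0,0],"fingers":0},{"linear":[0,0,0],"delta_rot":[0,0,0],"fingers":0},{"linear":[0,0,0],"delta_rot":[0,0,0],"fingers":0}]'
python3 -m crank '[{"linear":[0,0,0],"delta_rot":[0,0,0],"fingers":0.45},{"linear":[0,0,0],"delta_rot":[0,0,0],"fingers":0.45},{"linear":[0,0,0],"delta_rot":[0,0,0],"fingers":0.45},{"linear":[0,0,0],"delta_rot":[0,0,0],"fingers":0.45},{"linear":[0,0,0],"delta_rot":[0,0,0],"fingers":0.45}]'
python3 st.py 534 -310.4 33 -84.5
```

```text
time: 8.75
tool_pos: [533.9, -311.3, 33.2]
tcp_rot: [2.276, 1.57, -0.769]
contact_force: [-0.4, -0.4, 3.4]
grip_width: 21.6
time: 9.25
tool_pos: [533.7, -311.1, 32.6]
tcp_rot: [-0.323, 1.571, 2.915]
contact_force: [0.7, 0.3, 0.3]
grip_width: 41.4
t 9.25 pos [ 533.7 -311.1   32.6] psi -84.5 grip 41.4 F [0.7 0.3 0.3]
shift cm [-0.04 -0.07 -0.04] turn -0.0 tilt deg [-0.    0.01  0.  ]
```

```bash
python3 -m crank '[{"linear":[-1,0,0],"delta_rot":[0,0,0],"fingers":0.45},{"linear":[-3,0,0],"delta_rot":[0,0,0],"fingers":0.45},{"linear":[-4,0,0],"delta_rot":[0,0,0],"fingers":0.45},{"linear":[-4,0,0],"delta_rot":[0,0,0],"fingers":0.45},{"linear":[-3.7,0,0],"delta_rot":[0,0,0],"fingers":1}]' 
python3 -m crank '[{"linear":[0,-2,-1],"delta_rot":[0,0,0],"fingers":1},{"linear":[0,-3.3,-1.3],"delta_rot":[0,0,0],"fingers":1},{"linear":[0,-3.3,-1.3],"delta_rot":[0,0,0],"fingers":1},{"linear":[0,-3.3,-1.3],"delta_rot":[0,0,0],"fingers":1},{"linear":[0,-3.3,-1.3],"delta_rot":[0,0,0],"fingers":1}]' >/dev/null
python3 -m crank '[{"linear":[0,-3.3,-1.3],"delta_rot":[0,0,0],"fingers":1},{"linear":[0,-3.3,-1.3],"delta_rot":[0,0,0],"fingers":1},{"linear":[0,-2.8,-1.2],"delta_rot":[1.5,0,0],"fingers":1},{"linear":[0,-1,-1],"delta_rot":[0,0,0],"fingers":1},{"linear":[0,0,0],"delta_rot":[0,0,0],"fingers":1}]' >/dev/null
python3 -m crank '[{"linear":[0,0,0],"delta_rot":[0,0,0],"fingers":1},{"linear":[0,0,0],"delta_rot":[0,0,0],"fingers":1},{"linear":[0,0,0],"delta_rot":[0,0,0],"fingers":1},{"linear":[0,0,0],"delta_rot":[0,0,0],"fingers":1},{"linear":[0,0,0],"delta_rot":[0,0,0],"fingers":1}]' >/dev/null
python3 st.py 619 -46.5 200 -86
python3 - <<'E'
from bars import *
w=capture("wrist"); cv2.imwrite("pics/w3.png",w["image"]); np.savez("w3.npz",**w)
E
```

```text
time: 9.75
tool_pos: [533.8, -311.1, 192.5]
tcp_rot: [2.347, 1.569, -0.699]
contact_force: [-0.9, -0.9, 0.4]
grip_width: 45.8
t 11.25 pos [618.8 -46.6 189.8] psi -86.0 grip 91.7 F [-0.1 -0.4 -0.7]
shift cm [-1.02 -0.01 -0.02] turn -0.05 tilt deg [-0.   -0.   -0.01]
```

View pics/w3.png

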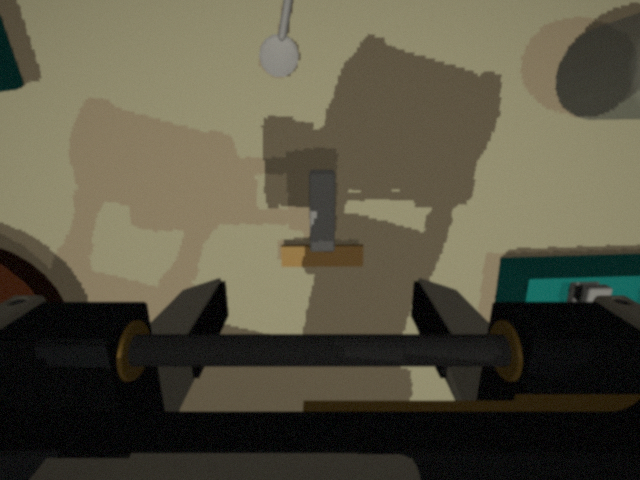

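The T bar runs from (321,172) to (322,250), with the crossbar centred at (322,256), aligned with the jaws. The round clip's end is visible in the tub at (590,293).

Run:
```python
from h import *
from st import rows
w=dict(np.load("w3.npz"))
a=ray(w,321.5,172,26);b=ray(w,322,249,26);d=ray(w,322,256,16)
print(a.round(1),b.round(1),d.round(1),np.linalg.norm(b-a),np.degrees(np.arctan2(*(b-a)[1::-1])))
m=(a+b)/2;t=m+6*(b-a)/np.linalg.norm(b-a);print(m,t);rows(t[0],t[1],29,-86)
```

```text
[662.4 -44.8  26. ] [594.4 -50.1  26. ] [583.9 -50.9  16. ] 68.26129536496768 -175.5375353874723
[628.39882261 -47.43691119  26.        ] [622.41701149 -47.90374709  26.        ]
t 11.3 pos [618.9 -46.4 189.7] psi -86.0 grip 91.8 F [-0.3  0.6  0.2]
shift cm [16.07  0.17 -0.35] turn -0.03 tilt deg [-0.    0.   -0.01]
```

```bash
python3 -m crank '[{"linear":[4,0.17,-0.35],"delta_rot":[0,0,0],"fingers":1},{"linear":[4,0,0],"delta_rot":[0,0,0],"fingers":1},{"linear":[4,0,0],"delta_rot":[0,0,0],"fingers":1},{"linear":[3,0,0],"delta_rot":[0,0,0],"fingers":1},{"linear":[1.05,0,0],"delta_rot":[0,0,0],"fingers":1}]'
python3 -m crank '[{"linear":[0,0,0],"delta_rot":[0,0,0],"fingers":1},{"linear":[0,0,0],"delta_rot":[0,0,0],"fingers":0},{"linear":[0,0,0],"delta_rot":[0,0,0],"fingers":0},{"linear":[0,0,0],"delta_rot":[0,0,0],"fingers":0},{"linear":[0,0,0],"delta_rot":[0,0,0],"fingers":0}]'
python3 -m crank '[{"linear":[0,0,0],"delta_rot":[0,0,0],"fingers":0},{"linear":[0,0,0],"delta_rot":[0,0,0],"fingers":0},{"linear":[0,0,0],"delta_rot":[0,0,0],"fingers":0},{"linear":[0,0,0],"delta_rot":[0,0,0],"fingers":0},{"linear":[0,0,0],"delta_rot":[0,0,0],"fingers":0}]'
python3 st.py 622.4 -47.9 29 -86
python3 -m crank '[{"linear":[0,0,0],"delta_rot":[0,0,0],"fingers":0},{"linear":[0,0,0],"delta_rot":[0,0,0],"fingers":0},{"linear":[0,0,0],"delta_rot":[0,0,0],"fingers":0},{"linear":[-2,0,0],"delta_rot":[0,0,0],"fingers":0},{"linear":[-3,0,0],"delta_rot":[0,0,0],"fingers":0}]'
python3 -m crank '[{"linear":[-3,0,0],"delta_rot":[0,0,0],"fingers":0},{"linear":[-4,0,0],"delta_rot":[0,0,0],"fingers":0},{"linear":[-4,0,0],"delta_rot":[0,0,0],"fingers":0},{"linear":[-1,0,0],"delta_rot":[0,0,0],"fingers":0},{"linear":[0,0,0],"delta_rot":[0,0,0],"fingers":0}]'
python3 st.py 497 284 200 -86
```

```text
time: 11.8
tool_pos: [620.5, -47.2, 25.8]
tcp_rot: [-0.244, 1.565, 2.967]
contact_force: [0.2, 0.7, 0.4]
grip_width: 91.7
time: 12.3
tool_pos: [623.1, -47.5, 30.3]
tcp_rot: [2.824, 1.569, -0.248]
contact_force: [-1.1, 0.2, -0.5]
grip_width: 64.4
time: 12.8
tool_pos: [622.6, -47.5, 29.2]
tcp_rot: [0.483, 1.571, -2.588]
contact_force: [0.9, 0.4, -0.3]
grip_width: 24.3
t 12.8 pos [622.6 -47.5  29.2] psi -86.0 grip 24.3 F [ 0.9  0.4 -0.3]
shift cm [0.02 0.04 0.02] turn 0.0 tilt deg [-0.  0. -0.]
time: 13.3
tool_pos: [621.0, -47.2, 77.6]
tcp_rot: [-0.271, 1.566, 2.94]
contact_force: [0.2, -0.5, -0.4]
grip_width: 21.8
time: 13.8
tool_pos: [623.2, -47.5, 200.9]
tcp_rot: [2.863, 1.567, -0.209]
contact_force: [-0.7, 0.2, -1.2]
grip_width: 22.2
t 13.8 pos [623.2 -47.5 200.9] psi -86.0 grip 22.2 F [-0.7  0.2 -1.2]
shift cm [ 2.000e-02 -3.395e+01  1.028e+01] turn 0.0 tilt deg [ 0.   -0.2  -0.06]
```

```bash
python3 -m crank '[{"linear":[0,-2.4,0.74],"delta_rot":[0,0,0],"fingers":0},{"linear":[0,-3.6,1.1],"delta_rot":[0,0,0],"fingers":0},{"linear":[0,-3.6,1.1],"delta_rot":[0,0,0],"fingers":0},{"linear":[0,-3.6,1.1],"delta_rot":[0,0,0],"fingers":0},{"linear":[0,-3.6,1.1],"delta_rot":[0,0,0],"fingers":0}]' >/dev/null
python3 -m crank '[{"linear":[0,-3.6,1.1],"delta_rot":[0,0,0],"fingers":0},{"linear":[0,-3.6,1.1],"delta_rot":[0,0,0],"fingers":0},{"linear":[0,-3.6,1.1],"delta_rot":[0,0,0],"fingers":0},{"linear":[0,-3.6,1.1],"delta_rot":[0,0,0],"fingers":0},{"linear":[0,-2.75,0.74],"delta_rot":[0,0,0],"fingers":0}]' >/dev/null
python3 -m crank '[{"linear":[0,0,0],"delta_rot":[0,0,0],"fingers":0},{"linear":[0,0,0],"delta_rot":[0,0,0],"fingers":0},{"linear":[0,0,0],"delta_rot":[0,0,0],"fingers":0},{"linear":[0,0,0],"delta_rot":[0,0,0],"fingers":0},{"linear":[0,0,0],"delta_rot":[0,0,0],"fingers":0}]' >/dev/null
python3 st.py 497 284 200 -86
python3 - <<'E'
from bars import *
w=capture("wrist"); cv2.imwrite("pics/w4.png",w["image"]); np.savez("w4.npz",**w)
E
```

```text
t 15.3 pos [496.7 283.1 198.9] psi -86.1 grip 21.9 F [ 0.1  0.5 -1.2]
shift cm [-0.11 -0.09 -0.03] turn -0.09 tilt deg [-0.    0.02 -0.02]
```

View pics/w4.png

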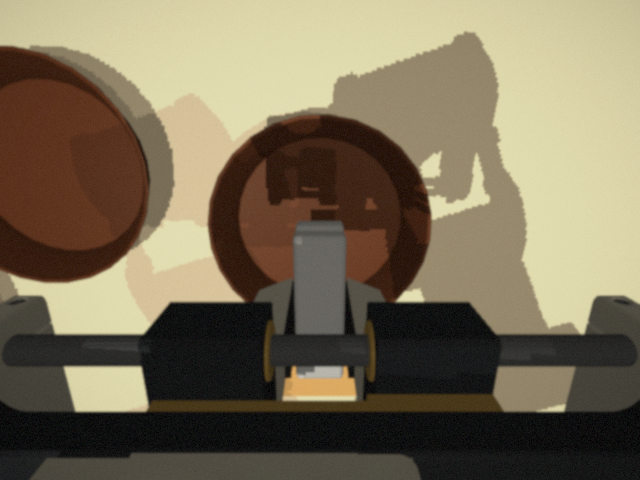

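The rim of the near dish shows top (320,114), left (208,220) and right (431,215). I fit a circle of radius 97 at z=40.

Run:
```python
from h import *
from st import rows
from scipy.optimize import least_squares
w=dict(np.load("w4.npz"))
P=np.array([ray(w,u,v,40)[:2] for u,v in((320,114),(208,220),(431,215),(240,147),(402,147))])
f=least_squares(lambda c:np.hypot(*(P-c).T)-97,[487,284]);print(f.x,f.fun.round(1))
t=f.x+[10.5,0.8];rows(*t,35,-86)
```

```text
[488.84920519 282.53860445] [ 0.1 -0.5 -1.1 -0.4  0.6]
t 15.35 pos [496.7 283.2 199.1] psi -86.1 grip 21.7 F [-0.5 -0.2 -1.3]
shift cm [16.41  0.   -0.27] turn -0.08 tilt deg [-0.    0.01 -0.01]
```

```bash
python3 -m crank '[{"linear":[1,0,-0.27],"delta_rot":[0,0,0],"fingers":0},{"linear":[4,0,0],"delta_rot":[0,0,0],"fingers":0},{"linear":[4,0,0],"delta_rot":[0,0,0],"fingers":0},{"linear":[4,0,0],"delta_rot":[0,0,0],"fingers":0},{"linear":[2,0,0],"delta_rot":[0,0,0],"fingers":0}]' 
python3 -m crank '[{"linear":[0.8,0,0],"delta_rot":[0,0,0],"fingers":0},{"linear":[0.5,0,0],"delta_rot":[0,0,0],"fingers":0},{"linear":[0.1,0,0],"delta_rot":[0,0,0],"fingers":0},{"linear":[0,0,0],"delta_rot":[0,0,0],"fingers":0},{"linear":[0,0,0],"delta_rot":[0,0,0],"fingers":0}]'
python3 -m crank '[{"linear":[0.1,0,0],"delta_rot":[0,0,0],"fingers":0},{"linear":[0,0,0],"delta_rot":[0,0,0],"fingers":0},{"linear":[0,0,0],"delta_rot":[0,0,0],"fingers":0},{"linear":[0,0,0],"delta_rot":[0,0,0],"fingers":0},{"linear":[0,0,0],"delta_rot":[0,0,0],"fingers":0}]'
python3 st.py 499.3 283.3 34 -86
```

```text
time: 15.85
tool_pos: [497.2, 283.1, 45.1]
tcp_rot: [0.338, 1.565, -2.734]
contact_force: [-0.3, 0.3, -1.3]
grip_width: 21.9
time: 16.35
tool_pos: [499.7, 284.5, 36.4]
tcp_rot: [-2.871, 1.569, 0.34]
contact_force: [-0.5, -0.4, -0.3]
grip_width: 22.1
time: 16.85
tool_pos: [499.0, 284.2, 34.2]
tcp_rot: [2.273, 1.571, -0.798]
contact_force: [-0.4, -0.7, -0.4]
grip_width: 21.9
t 16.85 pos [499.  284.2  34.2] psi -86.0 grip 21.9 F [-0.4 -0.7 -0.4]
shift cm [ 0.02  0.09 -0.02] turn 0.0 tilt deg [-0.   -0.   -0.01]
```

Nearly touching: the force has gone from -1.3 to -0.4 N. One more 0.5 mm, then release.

```bash
python3 -m crank '[{"linear":[0.05,0,0],"delta_rot":[0,0,0],"fingers":0},{"linear":[0.03,0,0],"delta_rot":[0,0,0],"fingers":0},{"linear":[0,0,0],"delta_rot":[0,0,0],"fingers":0},{"linear":[0,0,0],"delta_rot":[0,0,0],"fingers":0},{"linear":[0,0,0],"delta_rot":[0,0,0],"fingers":0}]'
python3 -m crank '[{"linear":[0,0,0],"delta_rot":[0,0,0],"fingers":0.45},{"linear":[0,0,0],"delta_rot":[0,0,0],"fingers":0.45},{"linear":[0,0,0],"delta_rot":[0,0,0],"fingers":0.45},{"linear":[0,0,0],"delta_rot":[0,0,0],"fingers":0.45},{"linear":[0,0,0],"delta_rot":[0,0,0],"fingers":0.45}]'
python3 -m crank '[{"linear":[-1,0,0],"delta_rot":[0,0,0],"fingers":0.45},{"linear":[-3,0,0],"delta_rot":[0,0,0],"fingers":0.45},{"linear":[-4,0,0],"delta_rot":[0,0,0],"fingers":0.45},{"linear":[-4,0,0],"delta_rot":[0,0,0],"fingers":0.45},{"linear":[-4,0,0],"delta_rot":[0,0,0],"fingers":0.45}]' 
python3 -m crank '[{"linear":[-2,2,0],"delta_rot":[0,0,0],"fingers":0.45},{"linear":[0,4,0],"delta_rot":[0,0,0],"fingers":0.45},{"linear":[0,4,0],"delta_rot":[0,0,0],"fingers":0.45},{"linear":[0,4,0],"delta_rot":[0,0,0],"fingers":0.45},{"linear":[0,4,0],"delta_rot":[0,0,0],"fingers":0.45}]' 
python3 -m crank '[{"linear":[0,4,0],"delta_rot":[0,0,0],"fingers":0.45},{"linear":[0,2,0],"delta_rot":[0,0,0],"fingers":0.45},{"linear":[0,0,0],"delta_rot":[0,0,0],"fingers":0.45},{"linear":[0,0,0],"delta_rot":[0,0,0],"fingers":0.45},{"linear":[0,0,0],"delta_rot":[0,0,0],"fingers":0.45}]'
python3 - <<'E'
from h import *
t=capture("top");s=capture("scene");np.savez("top1.npz",**t);np.savez("scene1.npz",**s)
a=t["image"][180:330,230:570];b=s["image"][150:310,90:430]
cv2.imwrite("pics/end.png",np.vstack([cv2.resize(a,None,fx=1.9,fy=1.9),cv2.resize(b,None,fx=1.9,fy=1.9)]))
E
```

```text
time: 17.35
tool_pos: [499.1, 284.2, 34.1]
tcp_rot: [-3.131, 1.57, 0.08]
contact_force: [-2.2, -0.1, 5.2]
grip_width: 21.6
time: 17.85
tool_pos: [499.0, 284.2, 33.3]
tcp_rot: [0.79, 1.571, -2.282]
contact_force: [0.4, 0.3, -0.6]
grip_width: 41.3
time: 18.35
tool_pos: [498.8, 284.2, 195.8]
tcp_rot: [-2.999, 1.57, 0.212]
contact_force: [0.5, 0.2, 0.4]
grip_width: 41.5
time: 18.85
tool_pos: [511.4, 103.2, 214.3]
tcp_rot: [2.989, 1.57, -0.083]
contact_force: [0.5, -0.0, -0.5]
grip_width: 41.4
time: 19.35
tool_pos: [515.7, 45.8, 213.7]
tcp_rot: [-2.455, 1.57, 0.758]
contact_force: [-0.2, -0.5, -0.4]
grip_width: 41.4
```

View pics/end.png

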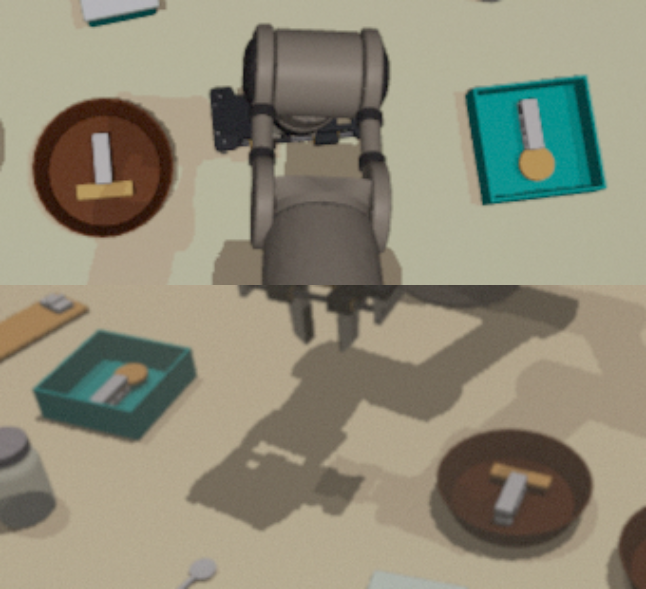

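Both clips lie flat in the right vessels: the round clip in the tub at (533,135) and the T clip in the dish at (103,165). The vessels haven't moved and the gripper is clear.

```bash
python3 -c "
from plant import workorder
print(workorder.close_job())"
```

```text
the job is handed in; nothing more can be done
None
```

Both clips are placed and the job is handed in, at about 19.5 s of the 58 s allowed. I set the round-tag clip in the open turquoise tub first, then the T-tag clip in the brown dish nearest the base. Both were lowered to light contact, about 3 N and 5 N, before I released them.

The last top and scene pictures show both clips lying flat, right way up and near the middle of their vessels. The tub and dish look upright and unmoved, judged by eye only, and the gripper was clear of everything, with about 0 N on the wrist. No check failed. The only disagreement was in the tub position: the first top-view estimate was about 8 mm off the close-up one, and I used the close-up.

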